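# Slide the glazed bottle vase into the free drying bay

### The arm

A 6-joint arm with a two-finger parallel gripper is mounted at the origin on the work surface. World frame = base frame: x ahead of the robot, y to its left, z up, the work surface at z = 0. Lengths are in mm, angles in rad, forces in N, time in s.
With the tool pointing down it reaches from about 250 to 850 mm from the base axis. Payload 12.5 kg.
Tool frame: the origin (TCP) lies at the very end of the fingers, on their centre line; the grasp point (between the pads) lies env.grasp_offset behind it (env.grasp_offset is the distance from the TCP to the grasp point, in mm); z points along the fingers, y is the line along which they close (so a half turn about z gives the same grasp; the last joint's range is limited). The gripper opens to 93 mm and grips with 3 to 60 N. Pads are 15 mm wide; open, the fingers measure 128 mm over their backs; the gripper's body (75 mm by 188 mm) begins 65 mm behind the grasp point.
Start: joints at [1.066, 0.351, 1.652, -0, 1.139, -0.085], TCP at [224.136, 502.242, 196.633] pointing down, gripper open.
Joint ranges: [-2.75, 2.75], [-0.79, 2.1], [0.01, 2.65], [-1.57, 4.71], [0.07, 3.14], [-2.87, 2.87]. Speed limits (rad/s): [2.22, 2.22, 2.79, 3.14, 3.14, 3.14].

### API

Orientations are given as a unit quaternion [w, x, y, z].
In Python, from rig import env gives the robot as it stands.
- The arm moves only by the tool send_rows, never from a script. Its arguments are lists of equal length, an entry for each row: "slide": the shift along the tool's x, y, z in m, a list of three; "spin": the turn about the tool's z in rad; "hand": the finger opening in m, from 0 to 0.093. In form: {"slide": [[dx, dy, dz], ...], "spin": [spin, ...], "hand": [hand, ...]}. A call has exactly 5 rows; each row shifts and turns the commanded pose from where the row before left it, along the tool's axes as they then stand; what a row does not reach is not made up. A row lasts 1/10 s, in which the tool goes at most 50 mm and 8.59 degrees, less where a joint would pass 70% of its speed; a pose out of reach is approached as far as the arm can. A call with a gripper value outside its range is refused whole. The fingers move at their own pace and stop on an object; "force" is the grip in N (left out, the last holds). Time passes only in rows, so rows that do not move let the fingers close, or fill a call up. It gives the time, the measured TCP pose, the force, the opening and the grip force at its end, in the units of the state.
- env.sense(): the state, without advancing time (a new reading comes with each control period).
- env.capture(name): name is "scene" or "top" or "wrist"; returns a dict with "frame" (420x560x3 uint8, red, green, blue), "mtx" (3x3 intrinsics, pixels), "eye" and "orientation" of the camera in the world. Camera axes: x right, y down, z forward; pixel columns grow to the right and rows downward; lengths in mm; the calibration is good to about 2 mm. A picture is of the moment at which its call begins. There is no depth.
- env.close_job(): hands the job in; it is judged then, once.
Trained networks look in the newest picture that a camera, given by its name, has taken for a name from the list of things; names that differ only in an ending like _2 or _b are one class to them, and where a whole thing is asked for, a point or a joint stands for the part that bears it (a point fixed in the world has none). Each returns a list of dicts, best first, with "confidence" (0 to 1); they miss things now and then, are a little off and sometimes report something else, mostly with a low value. They report only what shows in the picture. A call takes as long as a camera call. They do not tell look-alikes from the thing itself.
- env.recognise(camera, query): "position" ([x, y, z] in mm, in world coordinates, good to about 4 mm: the middle of the surface that is visible of it).
- env.trace(camera, query): "mask" (420x560 bool, what is visible of it).
- env.place_of(camera, query): "position" ([x, y, z] in mm, in world coordinates, good to about 4 mm: a listed point, or the origin of a listed thing).
The state is a dict: "time_s": time; "joint_pos": joint angles; "joint_velocities": joint speeds; "tau": joint torques, N m; "position": TCP position; "ee_rot": TCP orientation; "ft_force": force on the tool from outside, world axes, zero at the start; "moment": the same for the moment, N m; "opening": finger opening in mm; "finger_force": force on a finger pad.
Only numpy, scipy, OpenCV 4.12 (cv2) and the standard library are available. Lean on these libraries where they do the work, as an engineer would, in place of code of your own. Each camera call takes 0.05 s, during which the arm holds its last target. There are 200 camera calls.

### The job

Push the tall bottle vase that stands loose on the bench into the free wooden drying bay, until its foot is against the back stop, and leave it standing there upright. The glaze is still soft: touch the vase only on its bare clay foot, never on the blue glaze, and slide it steadily over the bench without tipping, lifting or carrying it. Leave the vase in the other bay and the other things on the bench where they are.

Things in the scene. Friction and masses are not known exactly. Their poses are not given: they have to be found in the camera images.
- vase: the loose tall bottle vase to push, 200 mm tall, 0.3 to 0.65 kg, round; origin at the centre of its underside, z up. Its bottom 40 mm is the foot: bare terracotta, a straight cylinder 60 mm in diameter, the only part to touch. Pushed below about 25 mm it slides, pushed high it tips. A gripper pointing straight down would hit the glaze with its housing, so lean it back from the vase
- vase_glaze: the soft blue-glazed part of that vase, 40 to 200 mm above its underside, not to be touched; fixed to the foot, same origin and axes as the vase. It narrows upwards: diameter 57 mm at height 40, 54 at 70, 46 at 100, 28 at 130, 21 at 150 to 182, 29 at the lip
- bay_free: a U of wood strips 22 mm high, 14 wide, fixed to the bench, the bench its floor (no sill). Origin on the bench where a foot's centre stands when against the back stop, mid-bay; x points into the bay, y across. Back stop's face at x = +30 mm, side strips' inner faces at y = +-42, reaching out to x = -20, where it is open, to the robot's right (within 15 deg). Nearer or farther than the taken bay
- bay_taken: the other drying bay, same make, origin and axes, with a vase already standing in it. Either bay may be the one nearer the robot
- mate: the vase standing in the taken bay, same size and shape as the loose one, origin at the centre of its underside; to be left alone
- bowl: a terracotta bowl, 110 mm across and 50 mm high, standing behind the bays' back stops, origin at the centre of its underside; to be left alone
- jar: a squat white jar with a cork lid, 64 mm across and 85 mm high, standing behind the bays' back stops, origin at the centre of its underside; to be left alone
- brush: a glazing brush lying on the far side of the bench, to be left alone
Mind the look-alikes: they are no part of the job. What is shaped like the vase but green is not meant. What is shaped like the bay_free but orange is not meant.

How it is judged (in metres and radians):
At the end, for the whole second after the job is handed in: The vase stands upright (within 3 degrees) and at rest on the bench in the free bay, between its side strips, its foot within 6 mm of the back stop; the other vase is where it was (within 15 mm) (x of vase in the frame of bay_free between -0.006 and 0.004 m and y of vase in the frame of bay_free between -0.016 and 0.016 m and height (world z) of vase below 0.004 m and angle between vase's own z axis and vertical below 0.05 rad and linear speed of vase below 0.02 m/s and distance of mate from where it was at the start of the episode below 0.015 m); the robot touches nothing.
It fails at once if the vase is lifted off the bench (its underside centre more than 12 mm up) (height (world z) of vase above 0.012 m).
It fails at once if the vase tips by more than 14 degrees (angle between vase's own z axis and vertical above 0.25 rad).
It fails at once if the soft glaze is touched (contact force between any of the fingers, the arm and vase_glaze above 0.3 N).
It fails at once if the vase is shoved or flung (faster than 0.4 m/s) (linear speed of vase above 0.4 m/s).
It fails at once if the vase in the other bay, the bowl, the jar or the brush is pushed away (more than 15 mm) (distance of any of mate, bowl, jar, brush from where it was at the start of the episode above 0.015 m).
It also fails if it takes over 51 s, if anything falls off the work surface, if the arm or the gripper's body presses on something with over 40 N, if the wrist force passes 120 N, or if a joint passes its speed limit or range.

## Working session

There is one attempt and no reset: what is moved stays moved. The work goes in short steps, Python scripts to look and compute and a tool call to move; the robot and the scene stay as the last step left them, time stands still between calls to the robot, and variables do not carry over. Pictures are saved under pics/ and viewed, at most 10 in all, crops included, and the job is handed in when it is done.

Besides the shell and the picture viewer there is one more tool, called by a JSON object that holds its "api" and its "payload". send_rows: Moves the arm, as the interface text tells. Its arguments: {"type":"object","properties":{"slide":{"type":"array","items":{"type":"array","items":{"type":"number"}}},"spin":{"type":"array","items":{"type":"number"}},"hand":{"type":"array","items":{"type":"number"}},"force":{"type":"number"}},"required":["slide","spin","hand"]}

```bash
mkdir -p pics; ls; python3 - <<'E'
from rig import env
import cv2,numpy as np
ims=[]
for c in ("scene","top"):
    d=env.capture(c); cv2.imwrite(f"pics/{c}0.png",d["frame"][:,:,::-1])
    print(c,d["mtx"],d["eye"],d["orientation"])
    for q in ("vase","bay_free","bay_taken","mate","bowl","jar"):
        for r in env.place_of(c,q)[:4]: print(c,q,np.round(r["position"]),round(r["confidence"],2))
print(env.grasp_offset,env.sense())
E
```

```text
pics
scene [[499.97402518   0.         282.52388958]
 [  0.         499.97402518 208.41082894]
 [  0.           0.           1.        ]] [1097.53460726  737.42712466  783.12087848] [-0.12690813  0.28320033  0.86494219 -0.3944197 ]
scene vase [ 567. -128.    1.] 0.66
scene vase [ 444. -121.    0.] 0.58
scene bay_free [687. 133.   0.] 0.86
scene bay_free [ 674. -254.   -1.] 0.7
scene bay_free [639. 323.   1.] 0.45
scene bay_taken [527. 138.   0.] 0.84
scene mate [523. 138.  -1.] 0.91
scene bowl [642. 326.  -1.] 0.82
scene jar [463. 337.  -4.] 0.65
scene jar [779. -67.   3.] 0.25
top [[524.55336783   0.         275.97356602]
 [  0.         524.55336783 214.0922614 ]
 [  0.           0.           1.        ]] [ 406.95324982   46.54337544 1150.70188778] [ 0.06345066 -0.70456662  0.70467038 -0.05476802]
top vase [ 450. -120.   -1.] 0.96
top vase [ 565. -128.   -1.] 0.68
top bay_free [690. 124.  -2.] 0.87
top bay_free [ 671. -263.   -2.] 0.59
top bay_taken [690. 124.  -0.] 0.31
top mate [529. 136.  -2.] 0.8
top bowl [634. 324.  -2.] 0.75
top jar [468. 333.   1.] 0.88
top jar [532. 135.  -3.] 0.48
18.8 {'time_s': 0.7, 'joint_pos': array([ 1.06642504e+00,  3.50704819e-01,  1.65180389e+00,  6.13497495e-06,
        1.13908689e+00, -8.46033230e-02]), 'joint_velocities': array([-0.00110427, -0.0010837 , -0.00130963,  0.00071725,  0.00031456,
       -0.00028307]), 'tau': array([-1.40491829e-04, -4.97171938e+01, -2.85448015e+01,  6.99025858e-02,
        2.21073569e-02, -3.87727039e-05]), 'position': array([224.1223594 , 502.25018035, 196.62843433]), 'ee_rot': array([-3.09384562e-06,  2.08347685e-01,  9.78054826e-01, -6.01585511e-07]), 'ft_force': array([-0.12158655,  0.50915148, -0.39652205]), 'moment': array([-0.01846742,  0.02742819,  0.01408957]), 'finger_force': 0.0, 'opening': 92.9473728252186}
```

View pics/scene0.png

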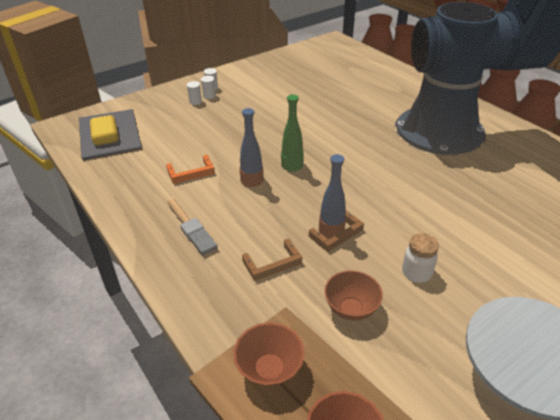

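View pics/top0.png

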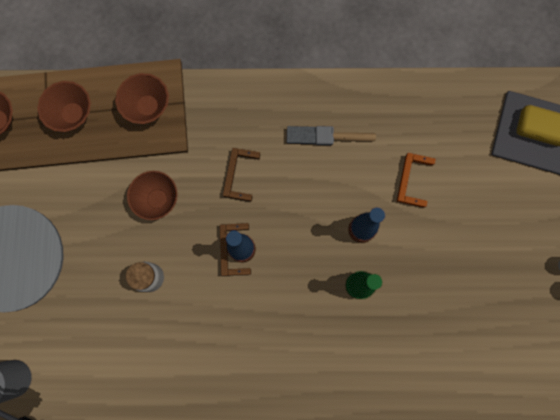

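The candidates for the vase are blue at scene (251,160) / top (364,228) and green at scene (292,145) / top (362,285). The blue one is meant. The bays are:
- Orange: scene (190,170), the look-alike.
- Brown with a vase in it: scene (336,230), taken.
- Brown and empty: scene (272,260) / top (240,175), the free bay, which is farther from the robot than the taken one.

Next I'll fit exact poses and confirm them in a crop.

```bash
cat > h.py <<'E'
import numpy as np,cv2
from scipy.spatial.transform import Rotation as R
from scipy.optimize import minimize
def cam(d):
    q=np.array(d["orientation"]); M=R.from_quat(q[[1,2,3,0]]).as_matrix()
    return np.array(d["mtx"]),M,np.array(d["eye"])
def proj(c,P):
    K,M,e=c; p=(np.atleast_2d(P)-e)@M; p=p@K.T; return p[:,:2]/p[:,2:]
S=4
def hull(img,uv):
    cv2.fillConvexPoly(img,cv2.convexHull(np.round((uv+.5)*S*16).astype(np.int32)),1.,shift=4)
def fin(img): return cv2.GaussianBlur(cv2.resize(img,(560,420),interpolation=cv2.INTER_AREA),(0,0),1.5)
def bay(c,p):
    img=np.zeros((420*S,560*S),np.float32); a=p[2]; Rz=np.array([[np.cos(a),-np.sin(a)],[np.sin(a),np.cos(a)]])
    for x0,x1,y0,y1 in ((30,44,-56,56),(-20,44,42,56),(-20,44,-56,-42)):
        B=np.array([[x,y,z] for x in(x0,x1) for y in(y0,y1) for z in(0,22)],float)
        B[:,:2]=B[:,:2]@Rz.T+p[:2]; hull(img,proj(c,B))
    return fin(img)
PR=[(0,30),(40,30),(40,28.5),(70,27),(100,23),(130,14),(150,10.5),(182,10.5),(200,14.5)]
def vase(c,p):
    img=np.zeros((420*S,560*S),np.float32); t=np.linspace(0,2*np.pi,40)
    for (z0,r0),(z1,r1) in zip(PR,PR[1:]):
        B=np.vstack([np.c_[p[0]+r*np.cos(t),p[1]+r*np.sin(t),0*t+z] for z,r in((z0,r0),(z1,r1))]); hull(img,proj(c,B))
    return fin(img)
def fit(f,cs,ms,p0,st):
    ms=[cv2.GaussianBlur(m.astype(np.float32),(0,0),1.5) for m in ms]
    g=lambda s:sum(((f(c,p0+s*st)-m)**2).sum() for c,m in zip(cs,ms))
    s0=np.vstack([np.zeros(len(p0)),np.eye(len(p0))])
    r=minimize(g,s0[0],method="Nelder-Mead",options=dict(initial_simplex=s0,xatol=.02,fatol=.05,maxiter=150)); return p0+r.x*st,r.fun
def getmask(env,n,q,c,pt):
    best=None
    uv=proj(c,pt)[0]
    for r in env.trace(n,q):
        m=r["mask"]; ys,xs=np.nonzero(m); 
        if len(xs) and np.hypot(xs.mean()-uv[0],ys.mean()-uv[1])<20: return m
E
python3 - <<'E'
from rig import env
from h import *
caps={n:env.capture(n) for n in("scene","top")}; C={n:cam(d) for n,d in caps.items()}
for q,f,p0,st,pt in (("bay_free",bay,[688,128,1.4],[5,5,.08],[688,128,10]),("vase",vase,[566,-128],[5,5],[566,-128,90])):
    ms={}
    for n in C:
        m=getmask(env,n,q,C[n],pt)
        if m is not None: ms[n]=m
    for sub in (list(ms),)+tuple([n] for n in ms):
        p,e=fit(f,[C[n] for n in sub],[ms[n] for n in sub],np.array(p0,float),np.array(st,float))
        print(q,sub,np.round(p,3),round(e,1),[int(ms[n].sum()) for n in sub])
        if sub==list(ms):
            for n in sub:
                cs,_=cv2.findContours((f(C[n],p)>.5).astype(np.uint8),0,2)
                caps[n]["frame"]=np.ascontiguousarray(caps[n]["frame"]); caps[n].setdefault("cs",[]).extend(cs)
out=[]
for n,(x,y) in (("scene",(170,85)),("top",(210,100))):
    cr=cv2.resize(caps[n]["frame"][y:y+200,x:x+200],(400,400),interpolation=2)
    for k in caps[n].get("cs",[]): cv2.polylines(cr,[(k-[x,y])*2],True,(255,255,0),1)
    out.append(cr)
cv2.imwrite("pics/c1.png",np.hstack(out)[:,:,::-1])
E
```

```text
bay_free ['scene', 'top'] [688.087 125.894   1.395] 63.8 [953, 594]
bay_free ['scene'] [688.89  124.598   1.395] 6.4 [953]
bay_free ['top'] [687.117 127.183   1.397] 40.3 [594]
vase ['scene', 'top'] [ 567.276 -127.216] 25.4 [1339, 847]
vase ['scene'] [ 567.163 -128.784] 4.0 [1339]
vase ['top'] [ 565.404 -125.336] 7.1 [847]
```

View pics/c1.png

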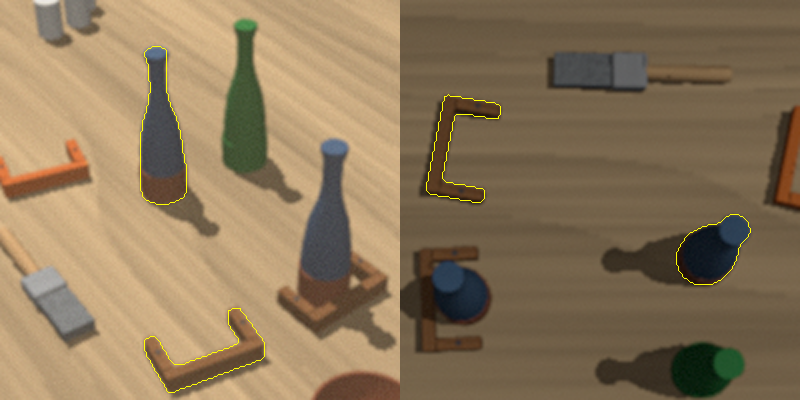

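Poses found: vase (567,-127), free bay (688,126), yaw 1.396. The moves offer no tilt, so I'll try to get the lean at the edge of reach. First I go sideways and up, and spin so that tool x points along the bay's axis.

{"api": "send_rows", "payload": {"slide": [[0.04,0,-0.02],[0.04,-0.008,-0.02],[0.016,0,-0.04],[0,0,-0.04],[0,0,-0.04]], "spin": [0,0,0,0.14,0.14], "hand": [0.032,0.032,0.032,0.032,0.032]}}

```text
time_s: 1.5
position: [132.4, 534.0, 358.3]
ee_rot: [0.0, 0.345, 0.939, -0.0]
ft_force: [0.5, 0.8, -0.3]
opening: 57.1
finger_force: 0.0
```

{"api": "send_rows", "payload": {"slide": [[0,0,-0.04],[0,0,0],[0,0,0],[0,0,0],[0,0,0]], "spin": [0.14,0.14,0.14,0.14,0.14], "hand": [0.032,0.032,0.032,0.032,0.032]}}

```text
time_s: 2.0
position: [133.2, 534.0, 396.6]
ee_rot: [0.0, 0.646, 0.763, 0.0]
ft_force: [-0.5, -0.1, -0.5]
opening: 32.0
finger_force: 0.0
```

{"api": "send_rows", "payload": {"slide": [[0,0,0],[0,0,0],[0,0,0],[0.05,0,0],[0.05,0,0]], "spin": [0.14,0.14,0.14,0,0], "hand": [0.032,0.032,0.032,0.032,0.032]}}

```text
time_s: 2.5
position: [158.0, 631.7, 397.7]
ee_rot: [-0.0, 0.79, 0.614, 0.001]
ft_force: [-0.3, -0.2, 0.7]
opening: 32.2
finger_force: 0.0
```

{"api": "send_rows", "payload": {"slide": [[0.05,0,0],[0.05,0,0],[0.05,0,0],[0.05,0,0],[0.05,0,0]], "spin": [0,0,0,0,0], "hand": [0.032,0.032,0.032,0.032,0.032]}}

```text
time_s: 3.0
position: [200.9, 797.7, 392.1]
ee_rot: [-0.005, 0.789, 0.614, 0.007]
ft_force: [1.6, 1.9, 0.8]
opening: 32.1
finger_force: 0.0
```

```bash
python3 -c "
from rig import env
from h import R
s=env.sense();print(s['joint_pos'].round(3),s['position'].round(1),R.from_quat(s['ee_rot'][[1,2,3,0]]).as_matrix().round(3))"
```

```text
[1.267e+00 1.007e+00 6.800e-02 1.000e-03 2.050e+00 1.517e+00] [200.9 797.7 392.1] [[ 0.246  0.969  0.004]
 [ 0.969 -0.246  0.016]
 [ 0.017  0.    -1.   ]]
```

{"api": "send_rows", "payload": {"slide": [[0.05,0,0],[0.05,0,0],[0.05,0,0],[0.05,0,0],[0.05,0,0]], "spin": [0,0,0,0,0], "hand": [0.032,0.032,0.032,0.032,0.032]}}

```text
time_s: 3.5
position: [219.8, 870.3, 324.6]
ee_rot: [-0.046, 0.787, 0.612, 0.059]
ft_force: [0.7, -0.1, 0.5]
opening: 31.7
finger_force: 0.0
```

```bash
python3 -c "
from rig import env
from h import R
s=env.sense();print(s['joint_pos'].round(3),s['position'].round(1),R.from_quat(s['ee_rot'][[1,2,3,0]]).as_matrix().round(3))"
```

```text
[1.269 1.119 0.013 0.009 1.861 1.521] [219.8 870.3 324.6] [[ 0.244  0.969  0.036]
 [ 0.958 -0.246  0.144]
 [ 0.148 -0.    -0.989]]
```

The lean builds up at the reach limit, and in the right direction. I'll keep going outward and up.

{"api": "send_rows", "payload": {"slide": [[0.04,0,-0.03],[0.04,0,-0.03],[0.04,0,-0.03],[0.04,0,-0.03],[0.04,0,-0.03]], "spin": [0,0,0,0,0], "hand": [0.032,0.032,0.032,0.032,0.032]}}

```text
time_s: 4.0
position: [218.6, 864.7, 429.5]
ee_rot: [-0.089, 0.781, 0.607, 0.114]
ft_force: [0.4, -0.2, 0.9]
opening: 32.2
finger_force: 0.0
```

{"api": "send_rows", "payload": {"slide": [[0.04,0,-0.03],[0.04,0,-0.03],[0.04,0,-0.03],[0.04,0,-0.03],[0.04,0,-0.03]], "spin": [0,0,0,0,0], "hand": [0.032,0.032,0.032,0.032,0.032]}}

```text
time_s: 4.5
position: [214.3, 846.4, 531.0]
ee_rot: [-0.13, 0.772, 0.6, 0.166]
ft_force: [-0.2, 0.8, 0.2]
opening: 32.0
finger_force: 0.0
```

```bash
python3 -c "
from rig import env
from h import R
s=env.sense();print(s['joint_pos'].round(3),s['position'].round(1),R.from_quat(s['ee_rot'][[1,2,3,0]]).as_matrix().round(3))"
```

```text
[1.261 0.891 0.013 0.027 1.813 1.522] [214.3 846.4 531. ] [[ 0.225  0.969  0.101]
 [ 0.883 -0.246  0.4  ]
 [ 0.412 -0.001 -0.911]]
```

{"api": "send_rows", "payload": {"slide": [[0.04,0,-0.03],[0.04,0,-0.03],[0.04,0,-0.03],[0.04,0,-0.03],[0.04,0,-0.03]], "spin": [0,0,0,0,0], "hand": [0.032,0.032,0.032,0.032,0.032]}}

```text
time_s: 5.0
position: [206.1, 813.4, 635.0]
ee_rot: [-0.17, 0.759, 0.59, 0.218]
ft_force: [1.3, -0.6, 1.1]
opening: 32.2
finger_force: 0.0
```

{"api": "send_rows", "payload": {"slide": [[-0.01,0,0],[-0.03,0,0],[-0.03,0,0],[-0.03,0,0],[-0.03,0,0]], "spin": [0,0,0,0,0], "hand": [0.032,0.032,0.032,0.032,0.032]}}

```text
time_s: 5.5
position: [181.9, 717.9, 573.3]
ee_rot: [-0.17, 0.759, 0.59, 0.218]
ft_force: [0.2, 0.9, 1.4]
opening: 32.3
finger_force: 0.0
```

```bash
python3 -c "
from rig import env
from h import R
s=env.sense();print(s['joint_pos'].round(3),s['position'].round(1),R.from_quat(s['ee_rot'][[1,2,3,0]]).as_matrix().round(3))"
```

```text
[1.242 0.319 0.916 0.044 1.348 1.494] [181.9 717.9 573.3] [[ 0.209  0.969  0.13 ]
 [ 0.821 -0.246  0.515]
 [ 0.531 -0.001 -0.847]]
```

The lean of 32° holds (azimuth 76°). Now a straight carry at height to a hover behind the vase.

{"api": "send_rows", "payload": {"slide": [[-0.032,0.0224,-0.012],[-0.032,0.0224,-0.012],[-0.032,0.0224,-0.012],[-0.032,0.0224,-0.012],[-0.032,0.0224,-0.012]], "spin": [0,0,0,0,0], "hand": [0.032,0.032,0.032,0.032,0.032]}}

```text
time_s: 6.0
position: [249.6, 527.9, 539.6]
ee_rot: [-0.17, 0.759, 0.59, 0.218]
ft_force: [0.1, 0.9, 1.0]
opening: 31.9
finger_force: 0.0
```

{"api": "send_rows", "payload": {"slide": [[-0.032,0.0224,-0.012],[-0.032,0.0224,-0.012],[-0.032,0.0224,-0.012],[-0.032,0.0224,-0.012],[-0.032,0.0224,-0.012]], "spin": [0,0,0,0,0], "hand": [0.032,0.032,0.032,0.032,0.032]}}

```text
time_s: 6.5
position: [316.7, 338.3, 505.6]
ee_rot: [-0.169, 0.758, 0.59, 0.218]
ft_force: [1.2, 0.4, 0.3]
opening: 32.0
finger_force: 0.0
```

{"api": "send_rows", "payload": {"slide": [[-0.032,0.0224,-0.012],[-0.032,0.0224,-0.012],[-0.032,0.0224,-0.012],[-0.032,0.0224,-0.012],[-0.032,0.0224,-0.012]], "spin": [0,0,0,0,0], "hand": [0.032,0.032,0.032,0.032,0.032]}}

```text
time_s: 7.0
position: [384.2, 148.4, 471.6]
ee_rot: [-0.169, 0.759, 0.59, 0.218]
ft_force: [0.5, 0.4, 0.5]
opening: 32.0
finger_force: 0.0
```

```bash
cat > st.py <<'E'
from rig import env
from h import *
import sys
s=env.sense();M=R.from_quat(s['ee_rot'][[1,2,3,0]]).as_matrix()
print(s['time_s'],s['joint_pos'].round(3),s['position'].round(1),s['ft_force'].round(1));print(M.round(3))
if len(sys.argv)>3: print('tool delta mm',(M.T@(np.array(sys.argv[1:4],float)-s['position'])).round(1))
E
python3 st.py 518.6 -229.6 400
```

```text
7.0 [-0.151 -0.203  1.704  0.556  1.576  0.119] [384.2 148.4 471.6] [0.5 0.4 0.5]
[[ 0.208  0.969  0.132]
 [ 0.822 -0.247  0.514]
 [ 0.53   0.002 -0.848]]
tool delta mm [-320.6  223.4 -115.7]
```

{"api": "send_rows", "payload": {"slide": [[-0.032,0.0224,-0.012],[-0.032,0.0224,-0.012],[-0.032,0.0224,-0.012],[-0.032,0.0224,-0.012],[-0.032,0.0224,-0.012]], "spin": [0,0,0,0,0], "hand": [0.032,0.032,0.032,0.032,0.032]}}

```text
time_s: 7.5
position: [451.7, -41.6, 437.5]
ee_rot: [-0.169, 0.759, 0.59, 0.218]
ft_force: [-0.0, 0.0, 0.5]
opening: 32.0
finger_force: 0.0
```

{"api": "send_rows", "payload": {"slide": [[-0.032,0.0224,-0.012],[-0.032,0.0224,-0.012],[-0.032,0.0224,-0.012],[-0.032,0.0224,-0.012],[-0.032,0.0224,-0.012]], "spin": [0,0,0,0,0], "hand": [0.032,0.032,0.032,0.032,0.032]}}

```text
time_s: 8.0
position: [519.1, -231.3, 403.5]
ee_rot: [-0.169, 0.759, 0.59, 0.217]
ft_force: [0.0, 1.1, 1.5]
opening: 31.8
finger_force: 0.0
```

{"api": "send_rows", "payload": {"slide": [[0,0,0],[0,0,0],[0,0,0],[0,0,0],[0,0,0]], "spin": [0.11,0.11,0,0,0], "hand": [0.032,0.032,0.032,0.032,0.032]}}

```text
time_s: 8.5
position: [518.8, -229.6, 403.6]
ee_rot: [-0.192, 0.818, 0.504, 0.198]
ft_force: [0.0, -0.0, 0.2]
opening: 32.6
finger_force: 0.0
```

```bash
python3 st.py 519 -230 60
```

```text
8.5 [-0.75   0.37   1.234  0.497  1.799 -0.234] [ 518.8 -229.6  403.6] [ 0.  -0.   0.2]
[[ 0.413  0.901  0.13 ]
 [ 0.75  -0.418  0.513]
 [ 0.517 -0.114 -0.848]]
tool delta mm [-177.9   39.6  291.3]
```

{"api": "send_rows", "payload": {"slide": [[-0.0178,0.0039,0.0291],[-0.0178,0.0039,0.0291],[-0.0178,0.0039,0.0291],[-0.0178,0.0039,0.0291],[-0.0178,0.0039,0.0291]], "spin": [0,0,0,0,0], "hand": [0.032,0.032,0.032,0.032,0.032]}}

```text
time_s: 9.0
position: [518.2, -229.6, 230.5]
ee_rot: [-0.192, 0.819, 0.504, 0.198]
ft_force: [-0.3, -0.4, -0.8]
opening: 32.1
finger_force: 0.0
```

{"api": "send_rows", "payload": {"slide": [[-0.0178,0.0039,0.0291],[-0.0178,0.0039,0.0291],[-0.0178,0.0039,0.0291],[-0.0178,0.0039,0.0291],[-0.0178,0.0039,0.0291]], "spin": [0,0,0,0,0], "hand": [0.032,0.032,0.032,0.032,0.032]}}

```text
time_s: 9.5
position: [517.9, -229.8, 58.8]
ee_rot: [-0.192, 0.819, 0.504, 0.198]
ft_force: [0.4, 0.2, -0.1]
opening: 32.1
finger_force: 0.0
```

```bash
python3 st.py 519 -230 13; python3 - <<'E'
from rig import env
import cv2,numpy as np
o=[]
for n,(x,y) in (("scene",(140,60)),("top",(280,120))):
    o.append(cv2.resize(env.capture(n)["frame"][y:y+200,x:x+200],(400,400)))
cv2.imwrite("pics/c2.png",np.hstack(o)[:,:,::-1])
E
```

```text
9.5 [-0.751  0.692  1.604  0.523  1.19  -0.568] [ 517.9 -229.8   58.8] [ 0.4  0.2 -0.1]
[[ 0.414  0.901  0.13 ]
 [ 0.75  -0.418  0.513]
 [ 0.517 -0.115 -0.848]]
tool delta mm [-23.4   6.4  38.9]
```

View pics/c2.png

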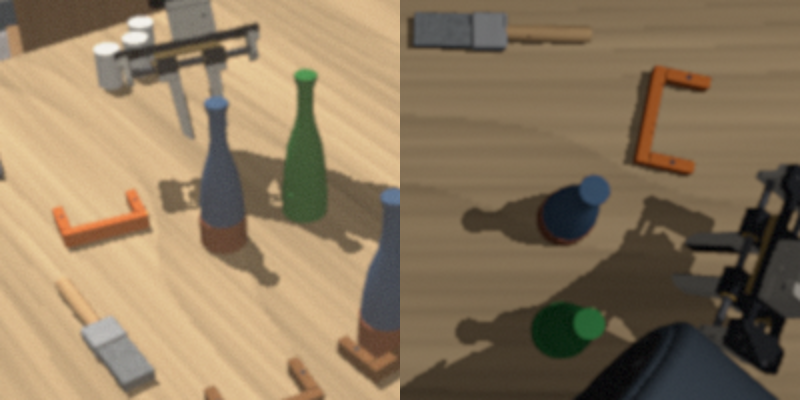

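Crop: the blue vase is untouched at crop (222,200), and the gripper leans back behind it with the green vase clear. Next: lower to foot height and approach.

{"api": "send_rows", "payload": {"slide": [[-0.001,0.0002,0.0102],[-0.001,0.0002,0.0102],[-0.001,0.0002,0.0102],[-0.001,0.0002,0.0102],[-0.001,0.0002,0.0102]], "spin": [0,0,0,0,0], "hand": [0.032,0.032,0.032,0.032,0.032]}}

```text
time_s: 10.1
position: [523.4, -207.4, 13.5]
ee_rot: [-0.192, 0.819, 0.503, 0.197]
ft_force: [-0.4, -0.0, 0.0]
opening: 31.8
finger_force: 0.0
```

{"api": "send_rows", "payload": {"slide": [[0.0077,0.0008,0.0046],[0.0077,0.0008,0.0046],[0.0077,0.0008,0.0046],[0.0077,0.0008,0.0046],[0,0,0]], "spin": [0,0,0,0,0], "hand": [0.032,0.032,0.032,0.032,0.032]}}

```text
time_s: 10.6
position: [541.8, -175.5, 14.1]
ee_rot: [-0.192, 0.819, 0.504, 0.197]
ft_force: [0.2, 0.5, 0.0]
opening: 31.7
finger_force: 0.0
```

```bash
python3 st.py 553.6 -155.8 13; python3 - <<'E'
from rig import env
import cv2,numpy as np
o=[]
for n,(x,y) in (("scene",(140,60)),("top",(280,120))):
    o.append(cv2.resize(env.capture(n)["frame"][y:y+200,x:x+200],(400,400)))
cv2.imwrite("pics/c3.png",np.hstack(o)[:,:,::-1])
E
```

```text
10.6 [-0.657  0.747  1.645  0.586  1.074 -0.559] [ 541.8 -175.5   14.1] [0.2 0.5 0. ]
[[ 0.415  0.901  0.129]
 [ 0.749 -0.418  0.514]
 [ 0.517 -0.116 -0.848]]
tool delta mm [19.1  2.5 12.6]
```

View pics/c3.png

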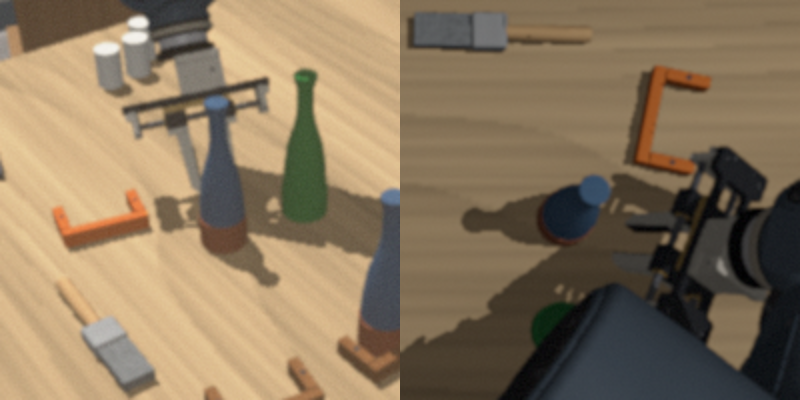

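Crop: the fingers are level with the foot at crop (630,220) / (620,260), 20 mm behind it. Going to contact slowly.

{"api": "send_rows", "payload": {"slide": [[0.0034,0.0003,0.0022],[0.0034,0.0003,0.0022],[0.0034,0.0003,0.0022],[0.0034,0.0003,0.0022],[0.0034,0.0003,0.0022]], "spin": [0,0,0,0,0], "hand": [0.032,0.032,0.032,0.032,0.032]}}

```text
time_s: 11.2
position: [551.3, -158.6, 13.1]
ee_rot: [-0.192, 0.819, 0.503, 0.197]
ft_force: [0.3, -0.2, 0.1]
opening: 32.1
finger_force: 0.0
```

{"api": "send_rows", "payload": {"slide": [[0.0026,0.0003,0.0015],[0.0026,0.0003,0.0015],[0.0026,0.0003,0.0015],[0.0026,0.0003,0.0015],[0.0026,0.0003,0.0015]], "spin": [0,0,0,0,0], "hand": [0.032,0.032,0.032,0.032,0.032]}}

```text
time_s: 11.7
position: [558.9, -145.8, 13.2]
ee_rot: [-0.192, 0.819, 0.503, 0.197]
ft_force: [-1.7, -1.0, 1.2]
opening: 31.8
finger_force: 1.0
```

```bash
cat > vf.py <<'E'
from rig import env
from h import *
import sys
p0=np.array(sys.argv[1:3],float)
for n in("scene","top"):
    c=cam(env.capture(n)); m=getmask(env,n,"vase",c,[*p0,90])
    if m is None: print(n,None); continue
    # fit where seen: neck and body; report error
    p,e=fit(vase,[c],[m],p0,np.array([5,5.])); print(n,p.round(1),round(e,1),m.sum())
E
python3 st.py 600 -100 13; python3 vf.py 568 -124
```

```text
11.7 [-0.6    0.747  1.648  0.61   1.049 -0.524] [ 558.9 -145.8   13.2] [-1.7 -1.   1.2]
[[ 0.416  0.9    0.13 ]
 [ 0.748 -0.42   0.514]
 [ 0.517 -0.116 -0.848]]
tool delta mm [51.3 17.8 29.1]
scene [ 567.3 -128.5] 7.4 1331
top [ 566.3 -125.8] 3.8 905
```

{"api": "send_rows", "payload": {"slide": [[0.0034,0.0003,0.002],[0.0034,0.0003,0.002],[0.0034,0.0003,0.002],[0.0034,0.0003,0.002],[0.0034,0.0003,0.002]], "spin": [0,0,0,0,0], "hand": [0.032,0.032,0.032,0.032,0.032]}}

```text
time_s: 12.4
position: [568.8, -128.5, 13.4]
ee_rot: [-0.192, 0.819, 0.503, 0.197]
ft_force: [-0.6, -1.9, -1.7]
opening: 31.9
finger_force: 0.8
```

```bash
python3 st.py 600 -100 13; python3 vf.py 576 -112;  python3 - <<'E'
from rig import env
import cv2,numpy as np
o=[]
for n,(x,y) in (("scene",(200,80)),("top",(320,170))):
    o.append(cv2.resize(env.capture(n)["frame"][y:y+120,x:x+100],(400,480),interpolation=2))
cv2.imwrite("pics/c4.png",np.hstack(o)[:,:,::-1])
E
```

```text
12.4 [-0.567  0.747  1.648  0.624  1.036 -0.502] [ 568.8 -128.5   13.4] [-0.6 -1.9 -1.7]
[[ 0.416  0.9    0.13 ]
 [ 0.748 -0.42   0.514]
 [ 0.517 -0.116 -0.848]]
tool delta mm [34.1 16.2 19. ]
scene [ 577.9 -114.7] 15.9 1288
top [ 578.6 -109.4] 2.3 886
```

View pics/c4.png

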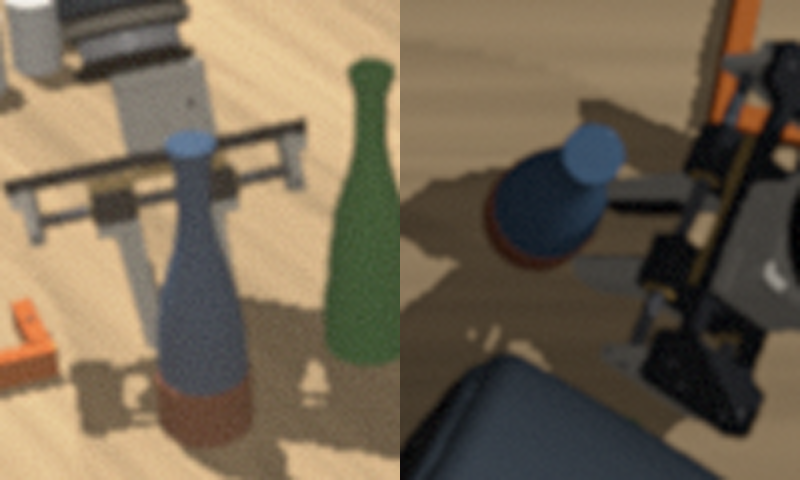

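Crop: the foot sits between the two fingertips, upright, with clear air between the glaze and the body. The fit gives the vase at (578,-112), moving with the tool. Continuing at 60 mm/s.

{"api": "send_rows", "payload": {"slide": [[0.0051,0.00044,0.00307],[0.0051,0.00044,0.00307],[0.0051,0.00044,0.00307],[0.0051,0.00044,0.00307],[0.0051,0.00044,0.00307]], "spin": [0,0,0,0,0], "hand": [0.032,0.032,0.032,0.032,0.032]}}

```text
time_s: 13.2
position: [583.4, -102.2, 13.3]
ee_rot: [-0.192, 0.819, 0.503, 0.197]
ft_force: [-1.5, -2.2, -0.2]
opening: 31.8
finger_force: 1.1
```

{"api": "send_rows", "payload": {"slide": [[0.0051,0.00044,0.00307],[0.0051,0.00044,0.00307],[0.0051,0.00044,0.00307],[0.0051,0.00044,0.00307],[0.0051,0.00044,0.00307]], "spin": [0,0,0,0,0], "hand": [0.032,0.032,0.032,0.032,0.032]}}

```text
time_s: 13.7
position: [598.0, -76.2, 13.3]
ee_rot: [-0.192, 0.819, 0.503, 0.197]
ft_force: [-0.6, -2.6, 1.9]
opening: 31.9
finger_force: 1.3
```

{"api": "send_rows", "payload": {"slide": [[0.0051,0.00044,0.00307],[0.0051,0.00044,0.00307],[0.0051,0.00044,0.00307],[0.0051,0.00044,0.00307],[0.0051,0.00044,0.00307]], "spin": [0,0,0,0,0], "hand": [0.032,0.032,0.032,0.032,0.032]}}

```text
time_s: 14.2
position: [612.5, -50.2, 13.1]
ee_rot: [-0.192, 0.819, 0.503, 0.197]
ft_force: [-1.4, -3.7, 1.9]
opening: 31.9
finger_force: 1.5
```

{"api": "send_rows", "payload": {"slide": [[0.0051,0.00044,0.00307],[0.0051,0.00044,0.00307],[0.0051,0.00044,0.00307],[0.0051,0.00044,0.00307],[0.0051,0.00044,0.00307]], "spin": [0,0,0,0,0], "hand": [0.032,0.032,0.032,0.032,0.032]}}

```text
time_s: 14.7
position: [627.1, -24.1, 13.0]
ee_rot: [-0.192, 0.819, 0.503, 0.197]
ft_force: [-1.5, -2.4, 2.7]
opening: 32.0
finger_force: 1.8
```

```bash
python3 st.py 668.6 49.5 13; python3 vf.py 637 -7
```

```text
14.7 [-0.37   0.766  1.607  0.691  0.971 -0.359] [627.1 -24.1  13. ] [-1.5 -2.4  2.7]
[[ 0.416  0.9    0.13 ]
 [ 0.748 -0.42   0.514]
 [ 0.517 -0.116 -0.848]]
tool delta mm [72.3  6.5 43.2]
scene [637.3  -8.5] 14.0 1456
top [636.8  -5.2] 2.7 846
```

{"api": "send_rows", "payload": {"slide": [[0.0051,0.00044,0.00307],[0.0051,0.00044,0.00307],[0.0051,0.00044,0.00307],[0.0051,0.00044,0.00307],[0.0051,0.00044,0.00307]], "spin": [0,0,0,0,0], "hand": [0.032,0.032,0.032,0.032,0.032]}}

```text
time_s: 15.4
position: [641.6, 2.0, 12.9]
ee_rot: [-0.192, 0.819, 0.503, 0.197]
ft_force: [-0.9, -1.3, 0.3]
opening: 32.2
finger_force: 0.8
```

{"api": "send_rows", "payload": {"slide": [[0.0051,0.00044,0.00307],[0.0051,0.00044,0.00307],[0.0051,0.00044,0.00307],[0.0051,0.00044,0.00307],[0.0051,0.00044,0.00307]], "spin": [0,0,0,0,0], "hand": [0.032,0.032,0.032,0.032,0.032]}}

```text
time_s: 15.9
position: [656.2, 28.0, 12.8]
ee_rot: [-0.192, 0.819, 0.503, 0.197]
ft_force: [-1.0, -1.7, 0.4]
opening: 32.3
finger_force: 0.9
```

{"api": "send_rows", "payload": {"slide": [[0.0051,0.00044,0.00307],[0.0051,0.00044,0.00307],[0.0051,0.00044,0.00307],[0.0034,0.0003,0.00205],[0,0,0]], "spin": [0,0,0,0,0], "hand": [0.032,0.032,0.032,0.032,0.032]}}

```text
time_s: 16.4
position: [666.9, 47.2, 12.8]
ee_rot: [-0.192, 0.819, 0.503, 0.197]
ft_force: [0.3, 0.0, -0.4]
opening: 31.9
finger_force: 0.1
```

```bash
cat >> vf.py <<'E'
    b=p-[688.1,125.9]; print("  bay frame",round(.174*b[0]+.985*b[1],1),round(-.985*b[0]+.174*b[1],1))
E
python3 st.py 668 50 13; python3 vf.py 677 65
```

```text
16.4 [-0.241  0.796  1.541  0.716  0.94  -0.246] [666.9  47.2  12.8] [ 0.3  0.  -0.4]
[[ 0.415  0.9    0.13 ]
 [ 0.748 -0.419  0.514]
 [ 0.517 -0.116 -0.848]]
tool delta mm [ 2.6 -0.2  1.4]
scene [676.8  62.9] 7.6 1725
  bay frame -64.0 0.1
top [677.6  65.9] 8.0 953
  bay frame -60.9 -0.0
```

Vase on the bay's axis, 62 mm short. Pushing in along the axis.

{"api": "send_rows", "payload": {"slide": [[0.003,-0.00095,0.00197],[0.00404,-0.00128,0.00264],[0.00404,-0.00128,0.00264],[0.00404,-0.00128,0.00264],[0.00404,-0.00128,0.00264]], "spin": [0,0,0,0,0], "hand": [0.032,0.032,0.032,0.032,0.032]}}

```text
time_s: 17.1
position: [670.9, 70.5, 12.7]
ee_rot: [-0.192, 0.819, 0.503, 0.197]
ft_force: [-0.6, -1.3, 0.1]
opening: 31.9
finger_force: 1.0
```

{"api": "send_rows", "payload": {"slide": [[0.00404,-0.00128,0.00264],[0.00404,-0.00128,0.00264],[0.00404,-0.00128,0.00264],[0.00404,-0.00128,0.00264],[0.003,-0.00095,0.00197]], "spin": [0,0,0,0,0], "hand": [0.032,0.032,0.032,0.032,0.032]}}

```text
time_s: 17.6
position: [675.0, 93.8, 12.7]
ee_rot: [-0.192, 0.819, 0.503, 0.197]
ft_force: [-1.6, -2.8, 0.4]
opening: 32.1
finger_force: 1.0
```

```bash
python3 st.py 679 108 13; python3 vf.py 685 110;python3 - <<'E'
from rig import env
import cv2,numpy as np
o=[]
for n,(x,y) in (("scene",(210,140)),("top",(210,100))):
    o.append(cv2.resize(env.capture(n)["frame"][y:y+150,x:x+120],(400,500),interpolation=2))
cv2.imwrite("pics/c5.png",np.hstack(o)[:,:,::-1])
E
```

```text
17.6 [-0.167  0.798  1.536  0.736  0.906 -0.193] [675.   93.8  12.7] [-1.6 -2.8  0.4]
[[ 0.416  0.9    0.13 ]
 [ 0.748 -0.419  0.514]
 [ 0.517 -0.116 -0.848]]
tool delta mm [12.5 -2.4  7.6]
scene [685.7 109.7] 4.5 1789
  bay frame -16.3 -0.5
top [684.8 113.1] 14.6 894
  bay frame -13.1 1.0
```

View pics/c5.png

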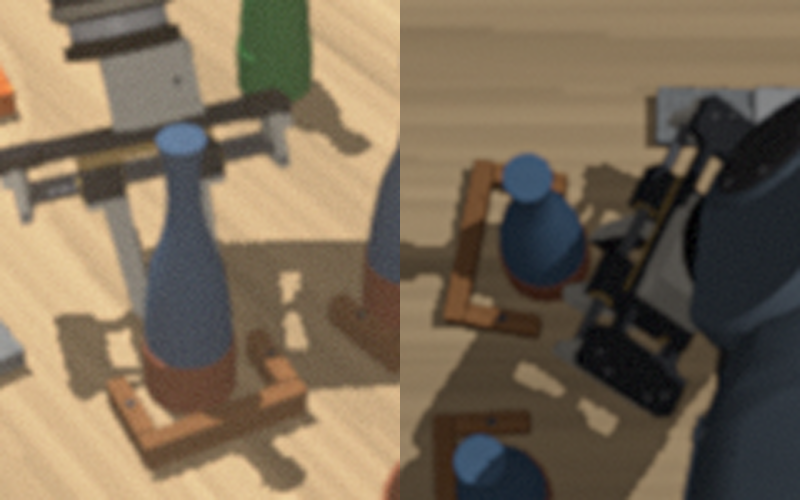

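Crop: the vase is upright inside the U, about 15 mm from the stop. Creeping in now, watching the force.

{"api": "send_rows", "payload": {"slide": [[0.00202,-0.00064,0.00132],[0.00202,-0.00064,0.00132],[0.00202,-0.00064,0.00132],[0.00202,-0.00064,0.00132],[0.00081,-0.00026,0.00053]], "spin": [0,0,0,0,0], "hand": [0.032,0.032,0.032,0.032,0.032]}}

```text
time_s: 18.4
position: [676.9, 104.4, 12.7]
ee_rot: [-0.192, 0.819, 0.503, 0.197]
ft_force: [-0.2, -1.9, 0.1]
opening: 31.6
finger_force: 0.9
```

{"api": "send_rows", "payload": {"slide": [[0.00065,-0.0002,0.00042],[0.00065,-0.0002,0.00042],[0.00065,-0.0002,0.00042],[0.00065,-0.0002,0.00042],[0,0,0]], "spin": [0,0,0,0,0], "hand": [0.032,0.032,0.032,0.032,0.032]}}

```text
time_s: 18.9
position: [677.4, 107.4, 12.7]
ee_rot: [-0.192, 0.819, 0.503, 0.197]
ft_force: [-1.5, -2.0, 0.1]
opening: 32.0
finger_force: 0.7
```

```bash
python3 st.py 679 108 13; python3 vf.py 688 124
```

```text
18.9 [-0.145  0.8    1.532  0.74   0.897 -0.176] [677.4 107.4  12.7] [-1.5 -2.   0.1]
[[ 0.416  0.9    0.13 ]
 [ 0.748 -0.419  0.514]
 [ 0.517 -0.116 -0.848]]
tool delta mm [1.3 1.1 0.3]
scene [685.  118.5] 50.3 1672
  bay frame -7.8 1.8
top [687.1 126.2] 16.3 870
  bay frame 0.1 1.0
```

{"api": "send_rows", "payload": {"slide": [[0.0005,-0.00016,0.00033],[0.0005,-0.00016,0.00033],[0,0,0],[0,0,0],[0,0,0]], "spin": [0,0,0,0,0], "hand": [0.032,0.032,0.032,0.032,0.032]}}

```text
time_s: 19.6
position: [677.6, 108.5, 12.7]
ee_rot: [-0.192, 0.819, 0.503, 0.197]
ft_force: [0.2, -1.6, 0.5]
opening: 32.1
finger_force: 0.7
```

{"api": "send_rows", "payload": {"slide": [[0.0005,-0.00016,0.00033],[0.0004,-0.00013,0.00026],[0,0,0],[0,0,0],[0,0,0]], "spin": [0,0,0,0,0], "hand": [0.032,0.032,0.032,0.032,0.032]}}

```text
time_s: 20.1
position: [678.0, 109.3, 12.8]
ee_rot: [-0.192, 0.819, 0.503, 0.197]
ft_force: [-0.7, -5.0, 0.8]
opening: 31.7
finger_force: 2.5
```

Force rose to 5 N: the foot is against the stop. Backing off along the axis.

{"api": "send_rows", "payload": {"slide": [[-0.0016,0.0005,-0.00106],[-0.004,0.0013,-0.0026],[-0.008,0.0025,-0.0053],[-0.016,0.0051,-0.0106],[-0.016,0.0051,-0.0106]], "spin": [0,0,0,0,0], "hand": [0.032,0.032,0.032,0.032,0.032]}}

```text
time_s: 20.6
position: [667.7, 53.0, 13.1]
ee_rot: [-0.192, 0.819, 0.503, 0.197]
ft_force: [0.0, -0.5, 1.0]
opening: 32.1
finger_force: 0.0
```

{"api": "send_rows", "payload": {"slide": [[-0.016,0.0051,-0.0106],[-0.016,0.0051,-0.0106],[-0.016,0.0051,-0.0106],[-0.016,0.0051,-0.0106],[-0.016,0.0051,-0.0106]], "spin": [0,0,0,0,0], "hand": [0.032,0.032,0.032,0.032,0.032]}}

```text
time_s: 21.1
position: [650.4, -45.2, 13.7]
ee_rot: [-0.192, 0.819, 0.503, 0.197]
ft_force: [0.8, 0.4, -0.3]
opening: 32.5
finger_force: 0.0
```

```bash
python3 st.py 679 108 13; python3 vf.py 688 125;python3 - <<'E'
from rig import env
import cv2,numpy as np
o=[]
for n,(x,y) in (("scene",(190,100)),("top",(210,100))):
    o.append(cv2.resize(env.capture(n)["frame"][y:y+190,x:x+152],(400,500),interpolation=2))
cv2.imwrite("pics/c6.png",np.hstack(o)[:,:,::-1])
E
```

```text
21.1 [-0.387  0.803  1.523  0.666  1.016 -0.335] [650.4 -45.2  13.7] [ 0.8  0.4 -0.3]
[[ 0.416  0.9    0.13 ]
 [ 0.748 -0.42   0.514]
 [ 0.517 -0.117 -0.848]]
tool delta mm [126.1 -38.5  83.1]
scene [685.2 119.2] 54.2 1670
  bay frame -7.1 1.7
top [687.2 127.2] 1.5 925
  bay frame 1.1 1.1
```

View pics/c6.png

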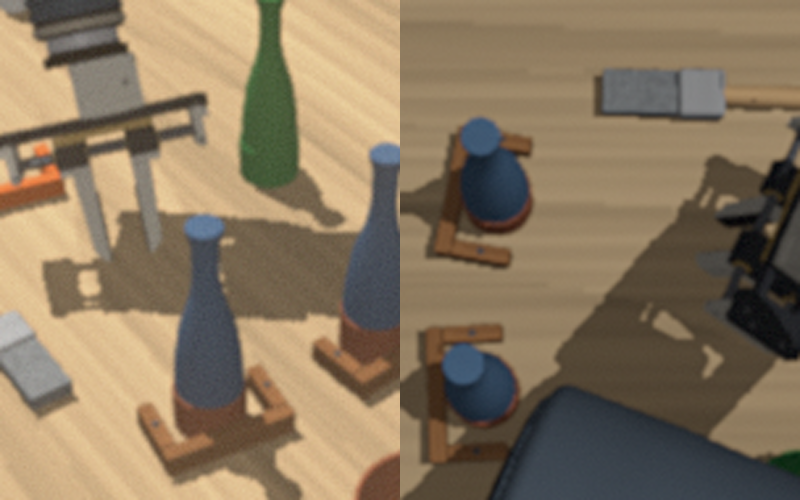

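The vase stands upright against the back stop: in the top view, which is not occluded, it matches the bay origin. The gripper is clear and the other vase is in place.

```bash
python3 -c "
from rig import env
print(env.close_job())"
```

```text
the job is handed in; nothing more can be done
None
```

I pushed the blue vase into the free bay by its foot and left it standing upright against the back stop. The job is handed in; the call gave no verdict, but the last top-view measurement puts the vase about 1 mm from the bay's origin.

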